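Register a torque-arm bracket under a pin press

TASK

Slide the torque-arm bracket along the bed of the pin press, tongue first, under the sprung punch until the punch tip drops into the square hole in the tongue; feel for it and stop there gently, so that the punch is not strained sideways. Then let go, press the punch knob fully down and let it spring back, leaving the bracket flat on the bed with the tip still in its hole and the bearing, screwdriver, grease jar and hub shell where they were.

Things in the scene. Friction and masses are not known exactly. Their poses are not given: they have to be found in the camera images.
- lug (a point): Centre of the bracket's upright aluminium grip lug: 40 mm long (x), 14 mm wide (y), standing 14 to 63 mm above the bracket's underside; this point is 38 mm above the underside. Grip it across its width. x points along the bracket to the tongue's nose, z up. It stands on a clamp plate from x -30 to 60 mm, 44 mm wide, top 14 mm above the underside. Bracket: about 0.4 kg, starts flat on the bed.
- clamp_front (a point): Where the flat steel tongue leaves the clamp, 60 mm ahead of the lug centre, at the tongue's top face; same axes as the lug. The tongue is 32 mm wide, 10 mm thick, with a 12 mm square through hole on its centre line. It is clamped firmly at another extension each time: the hole centre is anywhere 50 to 80 mm ahead of this point (110 to 140 mm from the lug), not measured: see it or feel it.
- tip (a point): Lowest point of the punch tip, a steel pin 7 mm across with a round end pointing down, 5 mm above the bed when free; it moves with the punch. x: the press's level feed direction, from the open end of the bed to the column; z up. The tongue is flat for 35 mm beyond its hole, then bevelled for 25 mm to its nose (170 to 200 mm ahead of the lug): the bevel lifts the tip as the tongue is pushed under it.
- press: The fixed pin press. Origin on the table straight below the tip, x along the feed. Bed: steel plate, top 12 mm above the table, 200 mm wide, from 310 mm before the tip to 130 mm beyond. Grey column from 85 mm beyond the tip, 202 mm high; its arm and the punch guide (36 mm across) over the tip lie 118 to 168 mm above the table.
- knob (a point): Centre of the top of the black round knob on the upper end of the punch, 38 mm across, 14 mm thick, its top about 223 mm above the table, straight above the tip. Push it down to press the punch.
- punch (a joint): Punch travel, m, positive downward. 0: free rest, held by a spring of 700 N/m both ways. About -0.005: tip rides on the tongue with some 3.5 N; pushing the tongue along then takes under 4 N. Near 0 with the tongue beneath: tip dropped in the hole, and the tongue catches firmly on it if pushed on. 0.009: fully down at the stop (6.3 N), possible only with the hole under the tip.
- bearing: Small steel ball bearing, 28 mm across, 9 mm high, lying on the press bed beside the punch. Bystander, leave alone. Origin: centre of its underside.
- screwdriver: Screwdriver lying on the table on the robot's right. Bystander, leave alone.
- grease_jar: White plastic jar with a lid, 68 mm across, 60 mm high. Bystander, leave alone. Origin: centre of its underside.
- hub_shell: Dark open hub-motor shell, 124 mm across, 68 mm high. Bystander, leave alone. Origin: centre of its underside.
Not all that is in view belongs to the job. Leave any green look-alike of the part that bears lug alone.

How it is judged:
On the way, in this order (a step that is already met when the one before it is completed fails the run):
1. the punch tip has dropped into the hole in the tongue (x of tip in the frame of lug between 0.104 and 0.146 m and y of tip in the frame of lug between -0.008 and 0.008 m and value of joint punch between -0.002 and 0.004 m), for 0.2 s.
2. the punch is pressed fully down through the hole (x of tip in the frame of lug between 0.104 and 0.146 m and y of tip in the frame of lug between -0.008 and 0.008 m and value of joint punch above 0.0075 m), for 0.1 s.
At the end, for the whole second after the job is handed in: the bracket lies flat on the bed (within 0.06 rad, not lifted more than about 6 mm) with the punch tip in the hole of its tongue (tip 104 to 146 mm ahead of the lug centre and within 8 mm of the bracket's centre line) and the punch back within 2 mm of its free rest height (x of tip in the frame of lug between 0.104 and 0.146 m and y of tip in the frame of lug between -0.008 and 0.008 m and angle between lug's own z axis and vertical below 0.06 rad and value of joint punch between -0.002 and 0.002 m and height (world z) of lug below 0.056 m); the robot touches nothing.
It fails at once if the punch is strained: more than 25 N between the punch and the bracket (contact force between punch and bracket above 25 N).
It fails at once if the bearing, screwdriver, grease jar or hub shell is moved by more than 20 mm (distance of any of bearing, screwdriver, grease_jar, hub_shell from where it was at the start of the episode above 0.02 m).
It also fails if it takes over 45 s, if anything falls off the work surface, if the arm or the gripper's body presses on something with over 40 N, if the wrist force passes 120 N, or if a joint passes its speed limit or range.

ROBOT

A 6-joint arm with a two-finger parallel gripper is mounted at the origin on the work surface. World frame = base frame: x ahead of the robot, y to its left, z up, the work surface at z = 0. Lengths are in m, angles in rad, forces in N, time in s.
With the tool pointing down it reaches from about 0.425 to 0.95 m from the base axis. Payload 3.5 kg.
Tool frame: the origin (TCP) lies between the finger pads; the fingertips stand 14 mm ahead of it and the grasp point (between the pads) lies 5 mm behind it; z points along the fingers, y is the line along which they close (so a half turn about z gives the same grasp; the last joint's range is limited). The gripper opens to 85 mm and grips with 20 to 120 N. Pads are 22 mm wide; open, the fingers measure 114 mm over their backs; the gripper's body (76 mm by 85 mm) begins 54 mm behind the grasp point. The pads swing forward as they close: fully open they stand 13 mm farther back than shut.
Start: joints at [-1.338, 0.286, 1.577, -0, 1.279, -0.15], TCP at [0.252, -0.626, 0.245] pointing down, gripper open.
Joint ranges: [-2.77, 2.77], [-0.9, 2.22], [0.21, 2.48], [-1.53, 4.67], [0.24, 2.81], [-2.84, 2.84]. Speed limits (rad/s): [2.79, 2.79, 3.14, 3.14, 3.14, 3.14].

INTERFACE

Orientations are given as a unit quaternion [x, y, z, w].
In Python, from plant import * gives the robot as it stands.
- The arm moves only by the tool step_arm, never from a script. Its argument "commands" is a list of rows, each an object of numbers: "gripper": the gripper's target within -1 to 1 (shut at 1, half-way at 0, fully open at -1); "x", "y", "z": the shift along the tool's x, y, z in mm; "spin": the turn about the tool's z in degrees. A call has exactly 10 rows; each row shifts and turns the commanded pose from where the row before left it, along the tool's axes as they then stand; what a row does not reach is not made up. A row lasts 1/10 s, in which the tool goes at most 50 mm and 8.59 degrees, less where a joint would pass 70% of its speed; a pose out of reach is approached as far as the arm can. A call with a gripper value outside its range is refused whole. The fingers move at their own pace and stop on an object; "force" is the grip in N (left out, the last holds). Time passes only in rows, so rows that do not move let the fingers close, or fill a call up. It gives the time, the measured TCP pose, the force, the opening and the grip force at its end, in the units of the state.
- get_state(): the state, without advancing time (a new reading comes with each control period).
- read_camera(name): name is "scene" or "side" or "wrist"; returns a dict with "color" (480x640x3 uint8, red, green, blue), "z_map" (480x640 float32, m along the optical axis (not along the pixel's ray), 0 where there is no reading), "fx", "fy", "cx", "cy" (pixels), "distortion" ([k1, k2, p1, p2, k3] as OpenCV has them; the pictures are not rectified), "eye" and "attitude" of the camera in the world; the wrist camera has in their place "mount" (4x4, takes a point from camera to tool coordinates, whose origin is the TCP and whose axes are the flange's). Camera axes: x right, y up, looking along -z (the intrinsics and any distortion apply to the point x, -y, -z); pixel columns grow to the right and rows downward; lengths in m; the calibration is good to about 2 mm. A picture is of the moment at which its call begins: read the wrist's pose just before it.
- sign_off(): hands the job in; it is judged then, once.
The state is a dict: "time": time; "qpos": joint angles; "dq": joint speeds; "joint_efforts": joint torques, N m; "eef_pos": TCP position; "tcp_rot": TCP orientation; "contact_force": force on the tool from outside, world axes, zero at the start; "wrist_torque": the same for the moment, N m; "opening": opening from 0.0 (shut) to 1.0 (fully open); "finger_force": force on a finger pad.
Only numpy, scipy, OpenCV 4.12 (cv2) and the standard library are available. Lean on these libraries where they do the work, as an engineer would, in place of code of your own. Each camera call takes 0.05 s, during which the arm holds its last target. There are 200 camera calls.

## Working session

There is one attempt and no reset: what is moved stays moved. The work goes in short steps, Python scripts to look and compute and a tool call to move; the robot and the scene stay as the last step left them, time stands still between calls to the robot, and variables do not carry over. Pictures are saved under pics/ and viewed, at most 10 in all, crops included, and the job is handed in when it is done.

Besides the shell and the picture viewer there is one more tool, called after ">>>" by a JSON object that holds its "method" and its "body", one argument or row to a line. step_arm: Moves the arm, as the interface text tells. Its arguments: {"type":"object","properties":{"commands":{"type":"array"},"force":{"type":"number"}},"required":["commands"]}

```bash
ls; mkdir -p pics; cat > h.py <<'E'
from plant import *
import numpy as np, cv2
from scipy.spatial.transform import Rotation as R
def cam(name):
    s=get_state(); c=read_camera(name)
    c['K']=np.array([[c['fx'],0,c['cx']],[0,c['fy'],c['cy']],[0,0,1.]]); c['D']=np.array(c['distortion'],float)
    if 'mount' in c:
        T=np.eye(4);T[:3,:3]=R.from_quat(s['tcp_rot']).as_matrix();T[:3,3]=s['eef_pos'];c['T']=T@np.array(c['mount'])
    else:
        T=np.eye(4);a=np.array(c['attitude'],float)
        T[:3,:3]=R.from_quat(a).as_matrix() if a.size==4 else a.reshape(3,3);T[:3,3]=c['eye'];c['T']=T
    return c
def rays(c,px):
    p=cv2.undistortPoints(np.array(px,float).reshape(-1,1,2),c['K'],c['D']).reshape(-1,2)
    d=np.c_[p[:,0],-p[:,1],-np.ones(len(p))]
    return c['T'][:3,3],d@c['T'][:3,:3].T
def plane(c,px,z):
    o,d=rays(c,px); return o+d*((z-o[2])/d[:,2])[:,None]
def depth(c,px):
    o,d=rays(c,px); return np.array([o+d[i]*c['z_map'][int(round(v)),int(round(u))] for i,(u,v) in enumerate(px)])
def cloud(c):
    v,u=np.mgrid[0:480,0:640]; px=np.c_[u.ravel(),v.ravel()]
    o,d=rays(c,px); z=c['z_map'].ravel()
    P=o+d*z[:,None]; P[z<=0]=np.nan
    return P.reshape(480,640,3)
def save(n,im,s=1):
    cv2.imwrite('pics/'+n,cv2.resize(im[:,:,::-1],None,fx=s,fy=s,interpolation=cv2.INTER_CUBIC))
E
python3 - <<'E'
from h import *
for n in ['scene','side']:
    c=cam(n); print(n,c['fx'],c['distortion'],c['T'].round(3).tolist()); save(n+'0.png',c['color']); np.savez('pics/'+n+'0.npz',P=cloud(c),C=c['color'])
print(get_state())
E
```

```text
pics
scene 498.25418779924877 [-0.10985376  0.          0.          0.          0.        ] [[0.023, -0.736, 0.677, 1.185], [1.0, 0.012, -0.021, 0.005], [0.007, 0.677, 0.736, 0.992], [0.0, 0.0, 0.0, 1.0]]
side 505.14538846005786 [-0.05093589  0.          0.          0.          0.        ] [[0.971, 0.156, -0.179, 0.184], [-0.237, 0.669, -0.704, -1.002], [0.01, 0.726, 0.687, 1.175], [0.0, 0.0, 0.0, 1.0]]
{'time': 0.1, 'qpos': array([-1.33798263e+00,  2.87130198e-01,  1.57804737e+00,  1.40102697e-06,
        1.27857948e+00, -1.50004476e-01]), 'dq': array([-7.99900190e-04, -2.63023431e-03, -1.38616509e-03, -6.62686216e-05,
       -4.82306605e-04,  8.87362892e-04]), 'joint_efforts': array([ 5.16487689e-04, -4.07299304e+01, -2.93697989e+01, -1.18269677e-04,
        3.43939064e-03, -2.17333287e-06]), 'eef_pos': array([ 0.25202983, -0.6255738 ,  0.24404096]), 'tcp_rot': array([ 9.81736605e-01,  1.90242127e-01, -4.41251033e-05, -1.08129683e-03]), 'contact_force': array([ 0.21433893, -0.31999532, -0.44433096]), 'wrist_torque': array([0.05116131, 0.00607299, 0.03390194]), 'finger_force': 0.0, 'opening': 1.0009696155236358}
```

View pics/scene0.png

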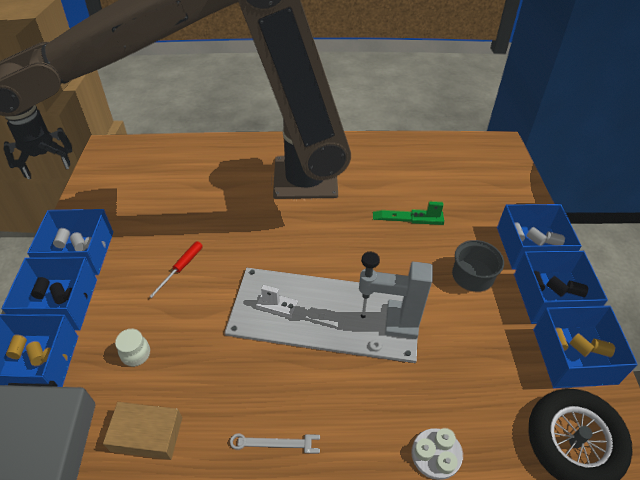

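View pics/side0.png

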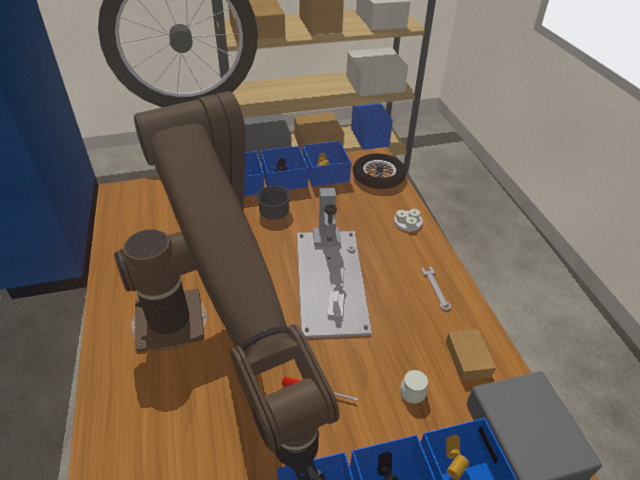

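The scene view shows the press bed (225–430, 268–362), the aluminium lug at about (268,295) on the bed's open end, the knob at (370,259), the bearing at (375,346), and a green look-alike at (410,214). The side view agrees, with the lug at (336,300) and the knob at (330,210). Only the silver bracket on the bed fits; the green one lies off the press. I'll measure and crop it next.

```bash
python3 - <<'E'
from h import *
for n,(x0,x1,y0,y1) in {'scene':(215,435,245,370),'side':(285,380,180,345)}.items():
    f=np.load(f'pics/{n}0.npz');P=f['P'];C=f['C']
    m=np.zeros((480,640),bool);m[y0:y1,x0:x1]=1
    Q=P[m]; z=Q[:,2]
    bed=(abs(z-.012)<.006)
    print(n,'bedz',np.nanmedian(z[bed]))
    b=m&(abs(P[:,:,2]-.012)<.006)
    if n=='scene':
        g=C.astype(int); b&=(np.ptp(g,axis=2)<25)
        cv_=max(cv2.findContours(b.astype(np.uint8),0,2)[0],key=cv2.contourArea)
        r=cv2.minAreaRect(P[b][:,:2].astype(np.float32)*1000);print('bed rect',r)
    for lo,hi in [(.205,.235),(.11,.175),(.062,.085),(.021,.035)]:
        k=m&(P[:,:,2]>lo)&(P[:,:,2]<hi)
        nn,l,st,_=cv2.connectedComponentsWithStats(k.astype(np.uint8))
        for i in range(1,nn):
            if st[i,4]>=8:
                q=P[l==i]; print(lo,st[i].tolist(),'med',np.median(q,0).round(4),'min',q.min(0).round(4),'max',q.max(0).round(4), np.round(cv2.minAreaRect(q[:,:2].astype(np.float32)*1000)[1:][0],1),cv2.minAreaRect(q[:,:2].astype(np.float32)*1000)[2])
C=np.load('pics/scene0.npz')['C'][240:370,215:435]; save('crop0.png',C,3.6)
E
```

```text
scene bedz 0.011242212442963972
bed rect ((506.6578674316406, 44.44477844238281), (440.38818359375, 204.00204467773438), 79.5309066772461)
0.205 [361, 251, 19, 17, 250] med [0.5271 0.1335 0.2218] min [0.5032 0.1149 0.2082] max [0.5424 0.1526 0.2259] [35.7 37.3] 33.39849090576172
0.11 [359, 269, 71, 39, 1417] med [0.5436 0.1865 0.1575] min [0.507  0.116  0.1101] max [0.5725 0.2581 0.175 ] [148.4  44.9] 74.35548400878906
0.062 [261, 285, 18, 11, 132] med [ 0.4882 -0.0823  0.0728] min [ 0.475  -0.1037  0.062 ] max [ 0.4982 -0.0634  0.0773] [40.6 17.2] 69.41522216796875
0.062 [363, 299, 4, 6, 17] med [0.5257 0.1337 0.0727] min [0.5226 0.1307 0.0635] max [0.5278 0.137  0.0836] [6.4 4.3] 75.10721588134766
0.062 [403, 298, 1, 9, 9] med [0.5334 0.2192 0.0793] min [0.5182 0.2165 0.0717] max [0.5479 0.222  0.0843] [ 0.5 30.2] 78.79383087158203
0.062 [401, 309, 22, 11, 128] med [0.5664 0.2331 0.0731] min [0.5424 0.2124 0.062 ] max [0.572  0.2573 0.0849] [46.9 21.5] 58.073421478271484
0.021 [256, 294, 65, 27, 615] med [ 0.501  -0.0488  0.0247] min [ 0.4649 -0.1181  0.021 ] max [0.5395 0.0332 0.0
[... 1754 characters left out ...]
 228, 15, 18, 161] med [0.5115 0.2081 0.0287] min [0.4906 0.181  0.0211] max [0.5358 0.2627 0.0346] [81.2 44.4] 79.88058471679688
0.021 [331, 228, 10, 17, 102] med [0.5706 0.196  0.028 ] min [0.5446 0.1707 0.0213] max [0.5895 0.2514 0.0344] [82.2 30.2] 74.35694885253906
0.021 [337, 270, 6, 4, 8] med [0.5392 0.0471 0.0224] min [0.5295 0.0387 0.0216] max [0.5472 0.0527 0.0251] [18.3 11.8] 14.256223678588867
0.021 [335, 280, 8, 6, 12] med [0.5222 0.0018 0.0229] min [ 0.5098 -0.0047  0.021 ] max [0.5346 0.0128 0.025 ] [25.2  9.9] 31.597732543945312
0.021 [328, 292, 16, 25, 225] med [ 0.4876 -0.0833  0.0237] min [ 0.459  -0.1245  0.021 ] max [ 0.5235 -0.0271  0.0342] [94.7 43.8] 70.49099731445312
```

View pics/crop0.png

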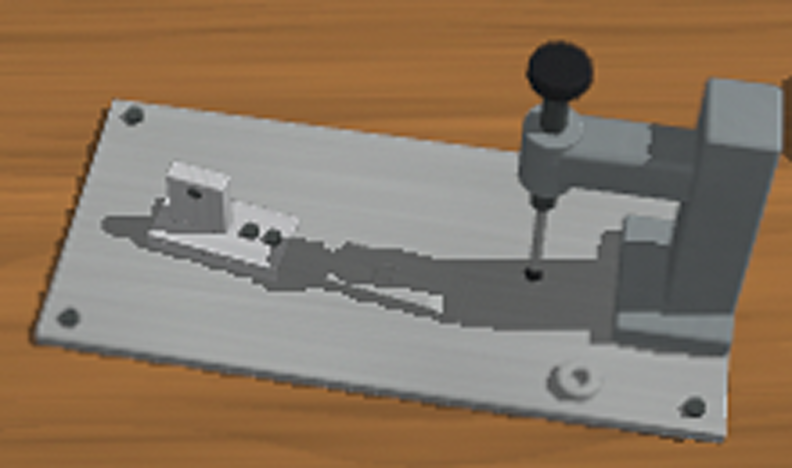

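The crop shows the bracket lying skewed on the bed: lug at about crop (200,195), clamp screws at (250–272,235), and the shadowed tongue reaching to about (440,300). Punch tip is at (533,273) and the bearing at (575,380). Clouds give lug ≈(0.487,-0.084) with yaw ≈71°, tip ≈(0.524,0.131) and feed yaw ≈79.5°. I'll move above it for a wrist look.

>>> {"method": "step_arm", "body": {
  "commands": [
    {"gripper":-1,"x":35,"y":-35},
    {"gripper":-1,"x":35,"y":-35},
    {"gripper":-1,"x":35,"y":-35},
    {"gripper":-1,"x":35,"y":-35},
    {"gripper":-1,"x":35,"y":-35},
    {"gripper":-1,"x":35,"y":-35},
    {"gripper":-1,"x":35,"y":-35},
    {"gripper":-1,"x":35,"y":-35},
    {"gripper":-1,"x":35,"y":-35},
    {"gripper":-1,"x":35,"y":-35}
  ]
}}

```text
invalid input
```

>>> {"method": "step_arm", "body": {
  "commands": [
    {"gripper":-1,"x":31,"y":-31},
    {"gripper":-1,"x":31,"y":-31},
    {"gripper":-1,"spin":-8.2},
    {"gripper":-1,"spin":-8.2},
    {"gripper":-1,"spin":-8.2},
    {"gripper":-1,"spin":-8.2},
    {"gripper":-1,"spin":-8.2},
    {"gripper":-1,"spin":-8.2},
    {"gripper":-1},
    {"gripper":-1}
  ]
}}

```text
invalid input
```

```bash
python3 - <<'E'
from h import *
c=cam('wrist'); np.savez('pics/w1.npz',P=cloud(c),C=c['color'],T=c['T'],K=c['K'],D=c['D']); save('w1.png',c['color'])
print(np.array(c['mount']).round(3),c['T'].round(3)); s=get_state(); print(s['eef_pos'],s['tcp_rot'],s['contact_force'],s['time'])
E
```

```text
[[-0.001  0.955  0.298  0.075]
 [ 1.     0.001  0.001  0.   ]
 [ 0.001  0.298 -0.955 -0.129]
 [ 0.     0.     0.     1.   ]] [[ 0.372  0.886  0.277  0.322]
 [-0.928  0.356  0.108 -0.598]
 [-0.003 -0.297  0.955  0.373]
 [ 0.     0.     0.     1.   ]]
[ 0.25202811 -0.62564236  0.2442236 ] [ 9.81738725e-01  1.90231951e-01 -3.52534732e-05 -9.37723105e-04] [ 0.56629912 -0.27792583  0.59885823] 0.15
```

View pics/w1.png

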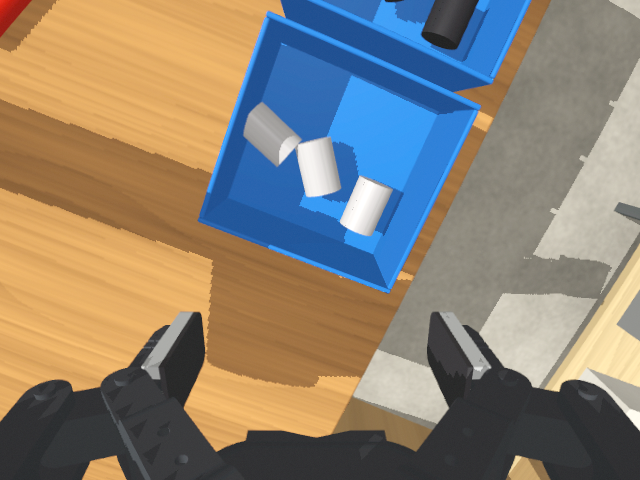

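The wrist image shows only the start position over the bins: the arm did not move because the rows were refused. I'll retry with every field given.

>>> {"method": "step_arm", "body": {
  "commands": [
    {"gripper":-1,"x":35,"y":-35,"z":0,"spin":0},
    {"gripper":-1,"x":35,"y":-35,"z":0,"spin":0},
    {"gripper":-1,"x":35,"y":-35,"z":0,"spin":0},
    {"gripper":-1,"x":35,"y":-35,"z":0,"spin":0},
    {"gripper":-1,"x":35,"y":-35,"z":0,"spin":0},
    {"gripper":-1,"x":35,"y":-35,"z":0,"spin":0},
    {"gripper":-1,"x":35,"y":-35,"z":0,"spin":0},
    {"gripper":-1,"x":35,"y":-35,"z":0,"spin":0},
    {"gripper":-1,"x":35,"y":-35,"z":0,"spin":0},
    {"gripper":-1,"x":35,"y":-35,"z":0,"spin":0}
  ],
  "force": 40
}}

```text
time: 1.15
eef_pos: [0.4463, -0.1687, 0.2452]
tcp_rot: [0.982, 0.19, 0.0, 0.0]
contact_force: [1.2, -0.1, -0.4]
opening: 1.002
finger_force: 0.0
```

>>> {"method": "step_arm", "body": {
  "commands": [
    {"gripper":-1,"x":26,"y":-21,"z":0,"spin":0},
    {"gripper":-1,"x":26,"y":-21,"z":0,"spin":0},
    {"gripper":-1,"x":0,"y":0,"z":0,"spin":-8.2},
    {"gripper":-1,"x":0,"y":0,"z":0,"spin":-8.2},
    {"gripper":-1,"x":0,"y":0,"z":0,"spin":-8.2},
    {"gripper":-1,"x":0,"y":0,"z":0,"spin":-8.2},
    {"gripper":-1,"x":0,"y":0,"z":0,"spin":-8.2},
    {"gripper":-1,"x":0,"y":0,"z":0,"spin":-8.2},
    {"gripper":-1,"x":0,"y":0,"z":0,"spin":0},
    {"gripper":-1,"x":0,"y":0,"z":0,"spin":0}
  ],
  "force": 40
}}

```text
time: 2.15
eef_pos: [0.4785, -0.1123, 0.2451]
tcp_rot: [0.814, 0.58, -0.0, -0.0]
contact_force: [-0.5, -0.0, -0.1]
opening: 1.0
finger_force: 0.0
```

```bash
python3 - <<'E'
from h import *
c=cam('wrist'); np.savez('pics/w2.npz',P=cloud(c),C=c['color'],T=c['T'],K=c['K'],D=c['D']); save('w2.png',c['color'])
s=get_state(); print(s['eef_pos'],s['tcp_rot'],s['contact_force'],s['time'],s['qpos'])
E
```

```text
[ 0.47851264 -0.11227045  0.24515459] [ 8.14175468e-01  5.80618876e-01 -8.30289648e-05 -1.44544905e-04] [ 0.20682803 -1.09361497 -0.31722202] 2.2 [-4.37211229e-01 -1.26679970e-01  2.01682824e+00 -2.56272491e-06
  1.25177776e+00 -1.05391339e-01]
```

View pics/w2.png

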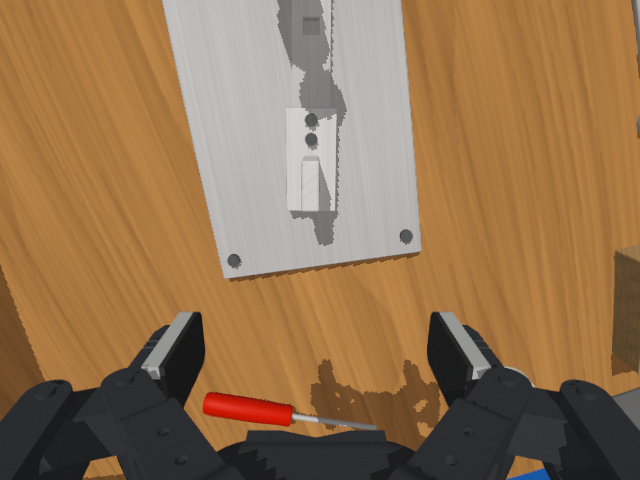

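The wrist view shows the lug top at about (310,183), the clamp plate at (287–338, 108–211), two screws at (311,120/140) and the square hole in the tongue at (311,26). The screwdriver is at (290,410). I'll compute the poses.

```bash
python3 - <<'E'
from h import *
f=np.load('pics/w2.npz');P=f['P'];C=f['C'];c={k:f[k] for k in 'TKD'}
z=P[:,:,2]; m=np.zeros(z.shape,bool);m[0:250,270:350]=1
k=m&(z>.068)&(z<.085)
q=P[k];r=cv2.minAreaRect((q[:,:2]*1000).astype(np.float32));print('lug top',len(q),np.median(q[:,2]),r)
k=m&(z>.020);ys,xs=np.where(k)
q=P[k&(z<.03)];r=cv2.minAreaRect((q[:,:2]*1000).astype(np.float32));print('bracket',r)
g=C.mean(2); print(g[12:40:2,296:328:2].astype(int))
# plate edge at rows
for row in (115,125,135,145):
    print(row,np.where(k[row])[0][[0,-1]])
for row in (5,20,40,70,90): 
    w=np.where(m[row]&(z[row]>.0175))[0]; print(row,w[[0,-1]] if len(w) else None, plane(c,[[ (w[0]+w[-1])/2,row]],.022)[0].round(4), np.linalg.norm(np.diff(plane(c,[[w[0],row],[w[-1],row]],.022),axis=0)))
a=plane(c,[[311,120],[311,140]],.026); b=plane(c,[[311,26]],.022); print(a.round(4),b.round(4))
E
```

```text
lug top 943 0.07533585143627569 ((483.0311279296875, -84.48435974121094), (39.768699645996094, 14.081966400146484), 70.3505630493164)
bracket ((501.84039306640625, -30.277565002441406), (174.70639038085938, 44.277400970458984), 70.8551254272461)
[[130 129 129 129 127 127 128 132 130 131 130 130 132 132 193 189]
 [130 129 129 130 129 127 128 131 130 131 130 130 133 195 193 189]
 [130 130 129 126 122 122 124 126 125 125 125 124 132 135 192 190]
 [130 130 129 121  99  98 101 101 102 101 101 105 131 134 193 189]
 [130 130 128 122  98  96  97  97  97  97  97 104 132 130 193 190]
 [129 130 129 122 108 111 112 115 116 114 113 112 130 131 154 189]
 [130 129 128 121 110 112 113 113 116 114 112 112 132 132 136 190]
 [130 130 129 122 110 114 112 114 115 113 112 111 130 131 130 190]
 [131 130 128 122 110 114 111 114 115 116 112 113 131 131 128 182]
 [129 130 128 122 111 115 111 113 115 115 113 114 130 131 178 189]
 [128 128 128 125 112 115 112 113 116 116 113 114 131 131 134 190]
 [130 128 129 125 115 114 115 117 116 117 114 115 130 130 131 189]
 [130 129 128 129 128 128 126 130 130 130 129 128 130 130 128 189]
 [129 127 127 129 128 127 127 131 130 130 129 129 132 129 128 134]]
115 [285 336]
125 [285 336]
135 [286 336]
145 [286 335]
5 [292 330] [0.5296 0.0482 0.022 ] 0.030981140484994944
20 [292 330] [0.5258 0.0375 0.022 ] 0.031211701985400672
40 [292 330] [0.5208 0.0229 0.022 ] 0.03153592467223742
70 [292 329] [0.5126 0.0008 0.022 ] 0.03121531416333712
90 [292 329] [ 0.5073 -0.0144  0.022 ] 0.03157945801554154
[[ 0.4995 -0.038   0.026 ]
 [ 0.494  -0.0538  0.026 ]] [[0.5243 0.0331 0.022 ]]
```

Hole centre is at (0.5243,0.0331), 124.6 mm from lug (0.4830,-0.0845), which falls within the 110–140 mm range. Lug size measures 39.8×14.1 mm at z 0.075, as specified. I'll advance 90 mm to see the tip with the same camera.

>>> {"method": "step_arm", "body": {
  "commands": [
    {"gripper":-1,"x":30,"y":0,"z":0,"spin":0},
    {"gripper":-1,"x":30,"y":0,"z":0,"spin":0},
    {"gripper":-1,"x":30,"y":0,"z":0,"spin":0},
    {"gripper":-1,"x":0,"y":0,"z":0,"spin":0},
    {"gripper":-1,"x":0,"y":0,"z":0,"spin":0},
    {"gripper":-1,"x":0,"y":0,"z":0,"spin":0},
    {"gripper":-1,"x":0,"y":0,"z":0,"spin":0},
    {"gripper":-1,"x":0,"y":0,"z":0,"spin":0},
    {"gripper":-1,"x":0,"y":0,"z":0,"spin":0},
    {"gripper":-1,"x":0,"y":0,"z":0,"spin":0}
  ],
  "force": 40
}}

```text
time: 3.2
eef_pos: [0.5077, -0.0275, 0.2454]
tcp_rot: [0.814, 0.581, 0.0, 0.0]
contact_force: [0.0, 0.6, 0.3]
opening: 0.997
finger_force: 0.0
```

```bash
python3 - <<'E'
from h import *
c=cam('wrist'); np.savez('pics/w3.npz',P=cloud(c),C=c['color'],T=c['T'],K=c['K'],D=c['D']); save('w3.png',c['color'])
s=get_state(); print(s['eef_pos'],s['tcp_rot'],s['time'])
E
```

```text
[ 0.50769211 -0.02741437  0.24535552] [8.13581439e-01 5.81450979e-01 1.42049562e-05 3.20341715e-05] 3.25
```

View pics/w3.png

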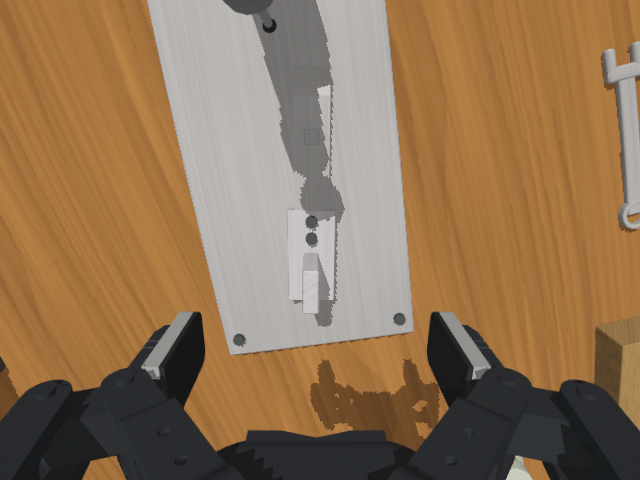

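The tip with the dark die hole in the bed beneath it is at about (269,26). The tongue hole is at (311,137), the lug top at (310,285) and the bed edges are visible.

```bash
python3 - <<'E'
from h import *
f=np.load('pics/w3.npz');P=f['P'];C=f['C'];c={k:f[k] for k in 'TKD'}
g=C.mean(2)
d=np.zeros((480,640),np.uint8);d[15:40,255:285]=(g[15:40,255:285]<70)
n,l,st,ce=cv2.connectedComponentsWithStats(d)
for i in range(1,n):
    if st[i,4]>10: print('die',st[i],ce[i],plane(c,[ce[i]],.012).round(4)); [print(np.linalg.norm(np.diff(plane(c,[[st[i,0]-.5,ce[i][1]],[st[i,0]+st[i,2]-.5,ce[i][1]]],.012),axis=0)))]
print(g[10:36:2,254:286:2].astype(int)); print((P[10:36:2,260:280:2,2]*1000).round())
# pin points by depth
z=P[:,:,2];k=np.zeros(z.shape,bool);k[0:34,255:285]=1;k&=(z>.017)&(z<.1)
print('pin pts',k.sum(),np.median(P[k],0) if k.any() else '')
ys,xs=np.where(k)
for r in sorted(set(ys)): print(r,xs[ys==r].min(),xs[ys==r].max(),P[r][k[r]].mean(0).round(4))
# hole
h=g[120:155,295:330]; print(h[::2,::2].astype(int))
# bed edges
b=(abs(z-.012)<.005)&(np.ptp(C.astype(int),axis=2)<25)
L=[];Rr=[]
for r in range(20,310,10):
    w=np.where(b[r])[0]; L.append(plane(c,[[w[0]-.5,r]],.012)[0][:2]);Rr.append(plane(c,[[w[-1]+.5,r]],.012)[0][:2])
for e in (L,Rr):
    v=cv2.fitLine(np.array(e,np.float32),cv2.DIST_HUBER,0,.001,.001).ravel(); print('edge yaw',np.degrees(np.arctan2(v[1],v[0]))%180,v[2:])
q=P[(z>.068)&(z<.085)]; q=q[(abs(q[:,0]-.485)<.04)&(abs(q[:,1]+.085)<.04)]; print('lug',cv2.minAreaRect((q[:,:2]*1000).astype(np.float32)))
E
```

```text
die [263  19  13  14  97] [269.83505155  26.98969072] [[0.5207 0.1308 0.012 ]]
0.011055931850221811
[[ 75  76  74  76  76  85  92 111 113 116 112 115 112 113 113 117]
 [ 75  74  76  82  86  88  88 103 112 115 112 114 112 112 114 117]
 [106 110 108  88  87  87  87  96 111 115 114 113 113 113 113 114]
 [113 113 113  97  86  86  87  89 107 115 114 112 113 112 114 114]
 [112 113 113 108  88  88  87  87  85  99 114 112 113 112 113 113]
 [110 113 115 113  96  88  87  88  88  37  71 111 114 111 113 113]
 [164 112 114 113  98  88  87  87  87  54  26 108 115 111 113 113]
 [172 113 114 113  80  74  87  86  87  48  29  74 113 111 113 113]
 [179 111 114 113  79  34  83  87  78  31  28  90 112 111 112 113]
 [179 157 113 113  90  27  27  30  28  27  26 111 112 113 111 112]
 [179 179 114 114 111  59  27  29  27  27  60 116 111 113 112 112]
 [179 179 119 114 112 111  80  54  43  84 113 115 113 114 112 112]
 [179 179 149 114 112 111 113 112 112 111 114 116 112 112 112 112]]
[[125. 122.  68.  59.  12.  13.  12.  13.  13.  12.]
 [121.  66.  65.  59.  13.  13.  11.  12.  14.  12.]
 [ 61.  63.  60.  54. 
[... 2097 characters left out ...]
113 113 116 111 113 116 115 113 111 116 117 178 179 168]
 [118 116 117 115 114 108 107 107 108 109 107 108 112 116 118 174 178 167]
 [117 117 115 116 115 116 114 115 117 117 116 115 118 116 116 150 179 167]
 [117 116 116 115 115 114 113 115 118 116 117 115 116 116 117 113 179 168]
 [118 117 116 116 115 115 114 116 117 117 117 115 117 115 116 114 175 167]
 [116 116 115 115 116 114 115 115 119 118 116 115 117 117 116 114 175 167]
 [116 117 117 115 115 116 114 116 117 117 116 115 115 116 116 114 114 153]]
edge yaw 79.43814 [0.40611476 0.06052553]
edge yaw 14.139265 [ 0.7708645  -0.05831642]
lug ((482.6697692871094, -84.20326232910156), (40.06157684326172, 13.765552520751953), 71.03589630126953)
```

Tip is at ≈(0.521,0.1315), feed yaw 79.4°, bracket yaw 70.9° and lug (0.4828,-0.0843). Now I'll move to the lug and descend.

>>> {"method": "step_arm", "body": {
  "commands": [
    {"gripper":-1,"x":-31,"y":-2.5,"z":0,"spin":0},
    {"gripper":-1,"x":-31,"y":-2.5,"z":0,"spin":0},
    {"gripper":-1,"x":0,"y":0,"z":30,"spin":0},
    {"gripper":-1,"x":0,"y":0,"z":30,"spin":0},
    {"gripper":-1,"x":0,"y":0,"z":30,"spin":0},
    {"gripper":-1,"x":0,"y":0,"z":30,"spin":0},
    {"gripper":-1,"x":0,"y":0,"z":30,"spin":0},
    {"gripper":-1,"x":0,"y":0,"z":26,"spin":0},
    {"gripper":-1,"x":0,"y":0,"z":20,"spin":0},
    {"gripper":-1,"x":0,"y":0,"z":0,"spin":0}
  ],
  "force": 40
}}

```text
time: 4.25
eef_pos: [0.4806, -0.0834, 0.0464]
tcp_rot: [0.813, 0.582, -0.002, -0.003]
contact_force: [-0.8, 0.4, 0.6]
opening: 1.001
finger_force: 0.0
```

>>> {"method": "step_arm", "body": {
  "commands": [
    {"gripper":0,"x":0,"y":0,"z":0,"spin":0},
    {"gripper":0.2,"x":0,"y":0,"z":0,"spin":0},
    {"gripper":0.4,"x":0,"y":0,"z":0,"spin":0},
    {"gripper":0.6,"x":0,"y":0,"z":0,"spin":0},
    {"gripper":0.8,"x":0,"y":0,"z":0,"spin":0},
    {"gripper":1,"x":0,"y":0,"z":0,"spin":0},
    {"gripper":1,"x":0,"y":0,"z":0,"spin":0},
    {"gripper":1,"x":0,"y":0,"z":0,"spin":0},
    {"gripper":1,"x":0,"y":0,"z":0,"spin":0},
    {"gripper":1,"x":0,"y":0,"z":0,"spin":0}
  ],
  "force": 40
}}

```text
time: 5.25
eef_pos: [0.4837, -0.0845, 0.0502]
tcp_rot: [0.813, 0.582, 0.0, 0.001]
contact_force: [-0.4, 1.1, 7.0]
opening: 0.159
finger_force: 40.3
```

>>> {"method": "step_arm", "body": {
  "commands": [
    {"gripper":1,"x":0,"y":0,"z":-0.4,"spin":0},
    {"gripper":1,"x":4,"y":-1.1,"z":0,"spin":0},
    {"gripper":1,"x":4,"y":-1.1,"z":0,"spin":0},
    {"gripper":1,"x":4,"y":-1.1,"z":0,"spin":0},
    {"gripper":1,"x":4,"y":-1.1,"z":0,"spin":0},
    {"gripper":1,"x":4,"y":-1.1,"z":0,"spin":0},
    {"gripper":1,"x":4,"y":-1.1,"z":0,"spin":-2.8},
    {"gripper":1,"x":0,"y":0,"z":0,"spin":-2.8},
    {"gripper":1,"x":0,"y":0,"z":0,"spin":-2.7},
    {"gripper":1,"x":0,"y":0,"z":0,"spin":0}
  ],
  "force": 40
}}

```text
time: 6.25
eef_pos: [0.4851, -0.0588, 0.0501]
tcp_rot: [0.769, 0.639, 0.001, 0.0]
contact_force: [1.4, 1.9, 4.7]
opening: 0.158
finger_force: 40.2
```

```bash
cat >> h.py <<'E'
TIP=np.array([.521,.1315])
def knobz(c):
    P=cloud(c); q=P[235:285,350:390].reshape(-1,3); q=q[(q[:,2]>.19)&(np.hypot(q[:,0]-.526,q[:,1]-.132)<.025)]
    t=q[q[:,2]>np.nanpercentile(q[:,2],60)]; return np.median(t[:,2]),len(q)
def report():
    s=get_state(); q=s['tcp_rot']; yaw=2*np.arctan2(q[1],q[0]); u=np.array([np.cos(yaw),np.sin(yaw)]);v=np.array([u[1],-u[0]])
    d=TIP-s['eef_pos'][:2]; print('t',s['time'],'tcp',s['eef_pos'].round(4),'yaw',np.degrees(yaw).round(2),'tip rel x,y',(d@u).round(4),(d@v).round(4),'F',(s['contact_force'][:2]@u).round(2),(s['contact_force'][:2]@v).round(2),s['contact_force'][2].round(2),'T',s['wrist_torque'].round(2),s['finger_force'])
E
python3 - <<'E'
from h import *
report(); c=cam('scene'); print('knob',knobz(c)); np.savez('pics/s4.npz',P=cloud(c),C=c['color'])
c=cam('wrist'); np.savez('pics/w4.npz',P=cloud(c),C=c['color'],T=c['T'],K=c['K'],D=c['D']); save('w4.png',c['color'])
f=np.load('pics/scene0.npz'); c['z']=0
P=f['P'];q=P[235:285,350:390].reshape(-1,3); q=q[(q[:,2]>.19)&(np.hypot(q[:,0]-.526,q[:,1]-.132)<.025)];print('knob0',np.median(q[q[:,2]>np.nanpercentile(q[:,2],60)][:,2]))
E
```

```text
t 6.25 tcp [ 0.4851 -0.0588  0.0501] yaw 79.43 tip rel x,y 0.1937 0.0004 F 2.16 1.04 4.73 T [ 0.25 -0.17  0.06] 40.226722955703735
knob (np.float64(0.22311478264135376), 263)
knob0 0.22305137910452727
```

View pics/w4.png

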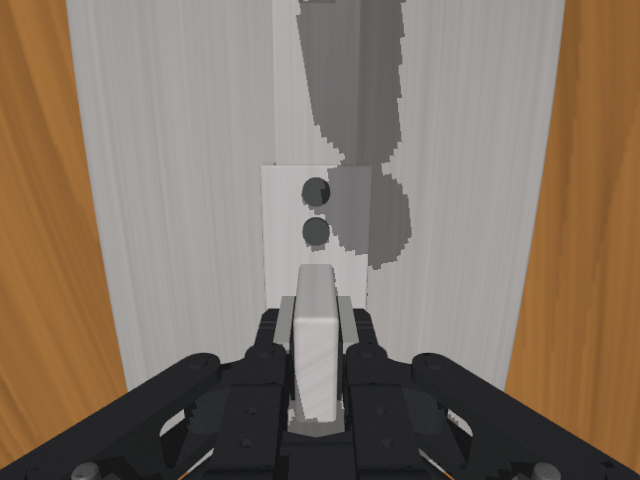

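The lug (316,340) is held squarely between the pads, the tongue is aligned with the bed, and the rear edge of the hole is just at the top border (316,1).

```bash
python3 - <<'E'
from h import *
f=np.load('pics/w4.npz');C=f['C'];c={k:f[k] for k in 'TKD'}
print(C.mean(2)[0:8,294:342:4].astype(int)); 
T=np.array([.4851,-.0588]);a=np.radians(79.43);u=np.array([np.cos(a),np.sin(a)]);v=np.array([u[1],-u[0]])
for p,z in (([318,1.5],.022),([301,0],.022),([335,0],.022),([262,164],.026),([371,165],.026)):
    d=plane(c,[p],z)[0][:2]-T; print(p,(d@u).round(4),(d@v).round(4))
E
```

```text
[[174 139  96 155  94  95  95  96  99  97  94 113]
 [174 140  91 108  95  97  97  97  97  96  94 112]
 [174 146  95  94  97 100  97  97  96  95  96 111]
 [173 173 105 104 105 107 106 106 107 104 105 111]
 [173 172 109 110 111 112 112 112 112 111 111 112]
 [171 171 108 108 109 112 110 111 111 109 110 112]
 [171 171 110 109 109 112 110 112 110 109 110 110]
 [172 171 110 109 109 111 110 112 111 110 111 110]]
[318, 1.5] 0.1182 0.0006
[301, 0] 0.1187 -0.0056
[335, 0] 0.1187 0.0068
[262, 164] 0.0597 -0.0213
[371, 165] 0.0593 0.0212
```

>>> {"method": "step_arm", "body": {
  "commands": [
    {"gripper":1,"x":4,"y":0,"z":0,"spin":0},
    {"gripper":1,"x":4,"y":0,"z":0,"spin":0},
    {"gripper":1,"x":4,"y":0,"z":0,"spin":0},
    {"gripper":1,"x":4,"y":0,"z":0,"spin":0},
    {"gripper":1,"x":4,"y":0,"z":0,"spin":0},
    {"gripper":1,"x":4,"y":0,"z":0,"spin":0},
    {"gripper":1,"x":4,"y":0,"z":0,"spin":0},
    {"gripper":1,"x":4,"y":0,"z":0,"spin":0},
    {"gripper":1,"x":4,"y":0,"z":0,"spin":0},
    {"gripper":1,"x":2,"y":0,"z":0,"spin":0}
  ],
  "force": 40
}}

```text
time: 7.35
eef_pos: [0.4915, -0.0243, 0.0502]
tcp_rot: [0.769, 0.639, -0.002, 0.002]
contact_force: [-1.5, -11.2, 6.2]
opening: 0.158
finger_force: 40.3
```

```bash
python3 - <<'E'
from h import *
report(); c=cam('scene'); print('knob',knobz(c))
E
```

```text
t 7.35 tcp [ 0.4915 -0.0243  0.0502] yaw 79.48 tip rel x,y 0.1586 0.0005 F -11.24 0.6 6.16 T [-1.23  0.28  0.03] 40.318610072135925
knob (np.float64(0.22750498985387513), 274)
```

Knob rose 4.5 mm, so the tip rides on the tongue; both measurements put the hole at 124 mm. I'll advance 25 mm more, then creep.

>>> {"method": "step_arm", "body": {
  "commands": [
    {"gripper":1,"x":3,"y":0,"z":0,"spin":0},
    {"gripper":1,"x":3,"y":0,"z":0,"spin":0},
    {"gripper":1,"x":3,"y":0,"z":0,"spin":0},
    {"gripper":1,"x":3,"y":0,"z":0,"spin":0},
    {"gripper":1,"x":3,"y":0,"z":0,"spin":0},
    {"gripper":1,"x":3,"y":0,"z":0,"spin":0},
    {"gripper":1,"x":3,"y":0,"z":0,"spin":0},
    {"gripper":1,"x":2,"y":0,"z":0,"spin":0},
    {"gripper":1,"x":0,"y":0,"z":0,"spin":0},
    {"gripper":1,"x":0,"y":0,"z":0,"spin":0}
  ],
  "force": 40
}}

```text
time: 8.4
eef_pos: [0.4958, -0.0011, 0.0502]
tcp_rot: [0.769, 0.639, -0.001, 0.001]
contact_force: [-1.9, -7.8, 6.4]
opening: 0.16
finger_force: 40.4
```

```bash
python3 - <<'E'
from h import *
report(); c=cam('scene'); print('knob',knobz(c))
E
```

```text
t 8.4 tcp [ 0.4958 -0.0011  0.0502] yaw 79.43 tip rel x,y 0.1349 0.0005 F -7.99 -0.48 6.38 T [-0.83  0.15 -0.02] 40.41281998157501
knob (np.float64(0.2275012038499884), 280)
```

>>> {"method": "step_arm", "body": {
  "commands": [
    {"gripper":1,"x":1,"y":0,"z":0,"spin":0},
    {"gripper":1,"x":1,"y":0,"z":0,"spin":0},
    {"gripper":1,"x":1,"y":0,"z":0,"spin":0},
    {"gripper":1,"x":1,"y":0,"z":0,"spin":0},
    {"gripper":1,"x":1,"y":0,"z":0,"spin":0},
    {"gripper":1,"x":1,"y":0,"z":0,"spin":0},
    {"gripper":1,"x":0.5,"y":0,"z":0,"spin":0},
    {"gripper":1,"x":0.5,"y":0,"z":0,"spin":0},
    {"gripper":1,"x":0,"y":0,"z":0,"spin":0},
    {"gripper":1,"x":0,"y":0,"z":0,"spin":0}
  ],
  "force": 40
}}

```text
time: 9.45
eef_pos: [0.4971, 0.0059, 0.0502]
tcp_rot: [0.769, 0.639, -0.001, 0.001]
contact_force: [-1.2, -6.4, 7.0]
opening: 0.163
finger_force: 40.5
```

```bash
python3 - <<'E'
from h import *
report(); c=cam('scene'); print('knob',knobz(c))
E
```

```text
t 9.45 tcp [0.4971 0.0059 0.0502] yaw 79.42 tip rel x,y 0.1278 0.0004 F -6.53 -0.02 7.03 T [-0.76  0.09 -0.02] 40.46166479587555
knob (np.float64(0.22612553703873167), 274)
```

Knob has begun to drop (-1.4 mm), so the round tip is at the hole edge. I'll creep.

>>> {"method": "step_arm", "body": {
  "commands": [
    {"gripper":1,"x":0.3,"y":0,"z":0,"spin":0},
    {"gripper":1,"x":0.3,"y":0,"z":0,"spin":0},
    {"gripper":1,"x":0.3,"y":0,"z":0,"spin":0},
    {"gripper":1,"x":0.3,"y":0,"z":0,"spin":0},
    {"gripper":1,"x":0.3,"y":0,"z":0,"spin":0},
    {"gripper":1,"x":0,"y":0,"z":0,"spin":0},
    {"gripper":1,"x":0,"y":0,"z":0,"spin":0},
    {"gripper":1,"x":0,"y":0,"z":0,"spin":0},
    {"gripper":1,"x":0,"y":0,"z":0,"spin":0},
    {"gripper":1,"x":0,"y":0,"z":0,"spin":0}
  ],
  "force": 40
}}

```text
time: 10.5
eef_pos: [0.4973, 0.0075, 0.0501]
tcp_rot: [0.769, 0.639, -0.001, 0.001]
contact_force: [-0.0, -6.2, 5.9]
opening: 0.159
finger_force: 40.5
```

```bash
python3 - <<'E'
from h import *
report(); c=cam('scene'); print('knob',knobz(c))
E
```

```text
t 10.5 tcp [0.4973 0.0075 0.0501] yaw 79.42 tip rel x,y 0.1262 0.0005 F -6.08 1.1 5.85 T [-0.62  0.18  0.02] 40.46443462371826
knob (np.float64(0.2234025989370142), 267)
```

The tip has dropped (knob 0.2234 m, against 0.2230 m when free). That happened at 126.2 mm, about 2 mm from the predicted centre, so I'll ease 1.8 mm further to centre it.

>>> {"method": "step_arm", "body": {
  "commands": [
    {"gripper":1,"x":0.3,"y":0,"z":0,"spin":0},
    {"gripper":1,"x":0.3,"y":0,"z":0,"spin":0},
    {"gripper":1,"x":0.3,"y":0,"z":0,"spin":0},
    {"gripper":1,"x":0.3,"y":0,"z":0,"spin":0},
    {"gripper":1,"x":0.3,"y":0,"z":0,"spin":0},
    {"gripper":1,"x":0.3,"y":0,"z":0,"spin":0},
    {"gripper":1,"x":0,"y":0,"z":0,"spin":0},
    {"gripper":1,"x":0,"y":0,"z":0,"spin":0},
    {"gripper":1,"x":0,"y":0,"z":0,"spin":0},
    {"gripper":1,"x":0,"y":0,"z":0,"spin":0}
  ],
  "force": 40
}}

```text
time: 11.55
eef_pos: [0.4976, 0.0093, 0.0501]
tcp_rot: [0.769, 0.639, -0.001, 0.001]
contact_force: [-1.3, -5.7, 6.7]
opening: 0.161
finger_force: 40.5
```

```bash
python3 - <<'E'
from h import *
report(); c=cam('scene'); print('knob',knobz(c))
E
```

```text
t 11.55 tcp [0.4976 0.0093 0.0501] yaw 79.42 tip rel x,y 0.1244 0.0006 F -5.85 -0.22 6.72 T [-0.72  0.08 -0.01] 40.464842319488525
knob (np.float64(0.22303591598583788), 266)
```

Tip is seated at centre (124.4 mm), and the drag force has not risen. Now I'll relieve the drag slightly and open.

>>> {"method": "step_arm", "body": {
  "commands": [
    {"gripper":1,"x":-0.5,"y":0,"z":0,"spin":0},
    {"gripper":1,"x":-0.3,"y":0,"z":0,"spin":0},
    {"gripper":0.5,"x":0,"y":0,"z":0,"spin":0},
    {"gripper":0,"x":0,"y":0,"z":0,"spin":0},
    {"gripper":-0.5,"x":0,"y":0,"z":0,"spin":0},
    {"gripper":-0.5,"x":0,"y":0,"z":0,"spin":0},
    {"gripper":-0.5,"x":0,"y":0,"z":0,"spin":0},
    {"gripper":-0.5,"x":0,"y":0,"z":0,"spin":0},
    {"gripper":-0.5,"x":0,"y":0,"z":0,"spin":0},
    {"gripper":-0.5,"x":0,"y":0,"z":0,"spin":0}
  ],
  "force": 40
}}

```text
time: 12.6
eef_pos: [0.4974, 0.0099, 0.0498]
tcp_rot: [0.769, 0.639, 0.0, 0.0]
contact_force: [-0.0, -0.7, 0.1]
opening: 0.749
finger_force: 0.0
```

>>> {"method": "step_arm", "body": {
  "commands": [
    {"gripper":-0.5,"x":0,"y":0,"z":-10,"spin":0},
    {"gripper":-0.5,"x":0,"y":0,"z":-25,"spin":0},
    {"gripper":-0.5,"x":0,"y":0,"z":-35,"spin":0},
    {"gripper":-0.5,"x":0,"y":0,"z":-35,"spin":0},
    {"gripper":0,"x":0,"y":0,"z":-35,"spin":0},
    {"gripper":0.5,"x":0,"y":0,"z":-35,"spin":0},
    {"gripper":1,"x":0,"y":0,"z":-35,"spin":0},
    {"gripper":1,"x":0,"y":0,"z":-20,"spin":0},
    {"gripper":1,"x":0,"y":0,"z":0,"spin":0},
    {"gripper":1,"x":0,"y":0,"z":0,"spin":0}
  ],
  "force": 40
}}

```text
time: 13.6
eef_pos: [0.4971, 0.01, 0.2797]
tcp_rot: [0.769, 0.639, 0.0, 0.0]
contact_force: [-0.3, -0.3, -0.0]
opening: -0.001
finger_force: 0.0
```

```bash
python3 - <<'E'
from h import *
report(); c=cam('scene'); print('knob',knobz(c),get_state()['opening'])
P=cloud(c);z=P[:,:,2]
q=P[(z>.066)&(z<.085)&(abs(P[:,:,0]-.5)<.03)&(abs(P[:,:,1]-.009)<.04)]; print('lug',cv2.minAreaRect((q[:,:2]*1000).astype(np.float32)),np.median(q[:,2]))
E
```

```text
t 13.6 tcp [0.4971 0.01   0.2797] yaw 79.43 tip rel x,y 0.1238 0.0012 F -0.35 -0.26 -0.01 T [-0.    0.02  0.01] 0.0
knob (np.float64(0.2229718496802242), 265) 0.0027207233633294537
lug ((499.328369140625, 10.5330171585083), (40.429569244384766, 17.04205894470215), 80.53400421142578) 0.0736694424637157
```

Released, the bracket stayed put and the knob is at its free height. Now I'll go over the knob and down to about 5 mm above it.

>>> {"method": "step_arm", "body": {
  "commands": [
    {"gripper":1,"x":25,"y":0.4,"z":0,"spin":0},
    {"gripper":1,"x":25,"y":0.4,"z":0,"spin":0},
    {"gripper":1,"x":25,"y":0.4,"z":0,"spin":0},
    {"gripper":1,"x":25,"y":0.4,"z":0,"spin":0},
    {"gripper":1,"x":24,"y":0.4,"z":0,"spin":0},
    {"gripper":1,"x":0,"y":0,"z":10,"spin":0},
    {"gripper":1,"x":0,"y":0,"z":14,"spin":0},
    {"gripper":1,"x":0,"y":0,"z":14,"spin":0},
    {"gripper":1,"x":0,"y":0,"z":0,"spin":0},
    {"gripper":1,"x":0,"y":0,"z":0,"spin":0}
  ],
  "force": 40
}}

```text
time: 14.65
eef_pos: [0.5216, 0.1307, 0.2406]
tcp_rot: [0.77, 0.639, -0.001, -0.001]
contact_force: [0.3, 0.8, -0.2]
opening: -0.001
finger_force: 0.0
```

>>> {"method": "step_arm", "body": {
  "commands": [
    {"gripper":1,"x":0,"y":0,"z":2,"spin":0},
    {"gripper":1,"x":0,"y":0,"z":2,"spin":0},
    {"gripper":1,"x":0,"y":0,"z":2,"spin":0},
    {"gripper":1,"x":0,"y":0,"z":2,"spin":0},
    {"gripper":1,"x":0,"y":0,"z":2,"spin":0},
    {"gripper":1,"x":0,"y":0,"z":1,"spin":0},
    {"gripper":1,"x":0,"y":0,"z":1,"spin":0},
    {"gripper":1,"x":0,"y":0,"z":1,"spin":0},
    {"gripper":1,"x":0,"y":0,"z":0,"spin":0},
    {"gripper":1,"x":0,"y":0,"z":0,"spin":0}
  ],
  "force": 40
}}

```text
time: 15.65
eef_pos: [0.5224, 0.1314, 0.2295]
tcp_rot: [0.769, 0.639, 0.0, 0.0]
contact_force: [-1.3, -1.8, 5.2]
opening: -0.001
finger_force: 2.7
```

Spring force is 5.2 N, about 7.4 mm of travel. I'll press on to the stop.

>>> {"method": "step_arm", "body": {
  "commands": [
    {"gripper":1,"x":0,"y":0,"z":0.6,"spin":0},
    {"gripper":1,"x":0,"y":0,"z":0.6,"spin":0},
    {"gripper":1,"x":0,"y":0,"z":0.6,"spin":0},
    {"gripper":1,"x":0,"y":0,"z":0.6,"spin":0},
    {"gripper":1,"x":0,"y":0,"z":0.6,"spin":0},
    {"gripper":1,"x":0,"y":0,"z":0,"spin":0},
    {"gripper":1,"x":0,"y":0,"z":0,"spin":0},
    {"gripper":1,"x":0,"y":0,"z":0,"spin":0},
    {"gripper":1,"x":0,"y":0,"z":0,"spin":0},
    {"gripper":1,"x":0,"y":0,"z":0,"spin":0}
  ],
  "force": 40
}}

```text
time: 16.65
eef_pos: [0.5225, 0.1314, 0.228]
tcp_rot: [0.769, 0.639, 0.0, 0.001]
contact_force: [-3.5, -1.9, 9.9]
opening: -0.002
finger_force: 5.2
```

>>> {"method": "step_arm", "body": {
  "commands": [
    {"gripper":1,"x":0,"y":0,"z":0.5,"spin":0},
    {"gripper":1,"x":0,"y":0,"z":0.5,"spin":0},
    {"gripper":1,"x":0,"y":0,"z":0,"spin":0},
    {"gripper":1,"x":0,"y":0,"z":0,"spin":0},
    {"gripper":1,"x":0,"y":0,"z":0,"spin":0},
    {"gripper":1,"x":0,"y":0,"z":0,"spin":0},
    {"gripper":1,"x":0,"y":0,"z":0,"spin":0},
    {"gripper":1,"x":0,"y":0,"z":0,"spin":0},
    {"gripper":1,"x":0,"y":0,"z":0,"spin":0},
    {"gripper":1,"x":0,"y":0,"z":0,"spin":0}
  ],
  "force": 40
}}

```text
time: 17.65
eef_pos: [0.5226, 0.1314, 0.228]
tcp_rot: [0.769, 0.639, 0.0, 0.001]
contact_force: [-5.5, -2.0, 13.1]
opening: 0.0
finger_force: 6.8
```

>>> {"method": "step_arm", "body": {
  "commands": [
    {"gripper":1,"x":0,"y":0,"z":-2,"spin":0},
    {"gripper":1,"x":0,"y":0,"z":-3,"spin":0},
    {"gripper":1,"x":0,"y":0,"z":-3,"spin":0},
    {"gripper":1,"x":0,"y":0,"z":-4,"spin":0},
    {"gripper":1,"x":0,"y":0,"z":-10,"spin":0},
    {"gripper":1,"x":0,"y":0,"z":-20,"spin":0},
    {"gripper":1,"x":0,"y":0,"z":-20,"spin":0},
    {"gripper":1,"x":-30,"y":0,"z":0,"spin":0},
    {"gripper":1,"x":-40,"y":0,"z":0,"spin":0},
    {"gripper":1,"x":-40,"y":0,"z":0,"spin":0}
  ],
  "force": 40
}}

```text
time: 18.65
eef_pos: [0.5013, 0.0229, 0.2866]
tcp_rot: [0.769, 0.64, -0.0, -0.0]
contact_force: [1.4, 1.0, -0.4]
opening: 0.0
finger_force: 0.0
```

```bash
python3 - <<'E'
from h import *
report(); c=cam('scene'); print('knob',knobz(c))
P=cloud(c);z=P[:,:,2]
q=P[(z>.066)&(z<.085)&(abs(P[:,:,0]-.5)<.03)&(abs(P[:,:,1]-.009)<.04)]; print('lug',cv2.minAreaRect((q[:,:2]*1000).astype(np.float32)),np.median(q[:,2]))
save('s9.png',c['color'][230:380,200:500],2.6)
E
```

```text
t 18.65 tcp [0.5013 0.0229 0.2866] yaw 79.54 tip rel x,y 0.1104 -0.0004 F 1.22 1.16 -0.39 T [-0.02 -0.05 -0.  ] 0.0
knob (np.float64(0.22309983671527533), 262)
lug ((500.05108642578125, 10.40163516998291), (40.554019927978516, 18.258623123168945), 78.9008560180664) 0.07365055736791015
```

View pics/s9.png

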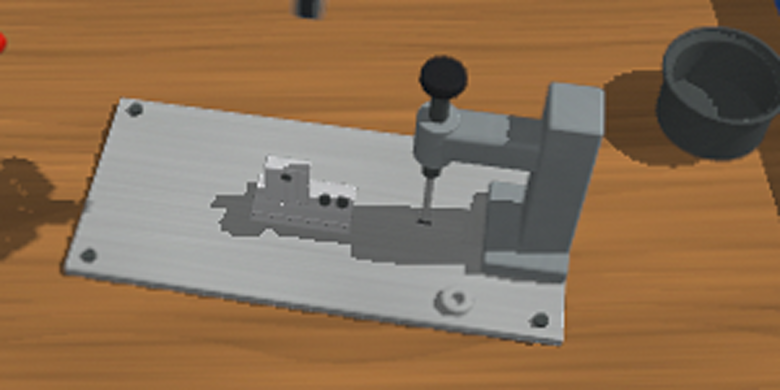

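The punch reached its stop: force rose to 13 N with no further travel. The knob is back at 0.2231 m, the tip sits in the tongue hole at crop (425,222), and the bearing (453,300) and hub shell are where they were. Handing in.

```bash
python3 -c "
from plant import *
print(sign_off())"
```

```text
the job is handed in; nothing more can be done
None
```

I slid the bracket in until the punch tip dropped into its hole, released it, pressed the knob to its stop and let it spring back to free height, then handed the job in; no verdict was shown.

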